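# Slide a glass mirror out over the shelf edge, then seat it in the labelling cradle

## Robot

A 6-joint arm with a two-finger parallel gripper is mounted at the origin on the work surface. World frame = base frame: x ahead of the robot, y to its left, z up, the work surface at z = 0. Lengths are in m, angles in rad, forces in N, time in s.
With the tool pointing down it reaches from about 0.35 to 0.775 m from the base axis. Payload 5.5 kg.
Tool frame: the origin (TCP) lies midway between the tips of the shut fingers; the grasp point (between the pads) lies 19 mm behind it; z points along the fingers, y is the line along which they close (so a half turn about z gives the same grasp; the last joint's range is limited). The gripper opens to 85 mm and grips with 20 to 120 N. Pads are 22 mm wide; open, the fingers measure 114 mm over their backs; the gripper's body (76 mm by 85 mm) begins 54 mm behind the grasp point. The pads swing forward as they close: fully open they stand 13 mm farther back than shut.
Start: joints at [-1.42, 0.313, 0.046, 1.304, 0, 1.431], TCP at [0.165, -0.551, 0.231] pointing down, gripper open.
Joint ranges: [-2.76, 2.76], [-0.86, 1.69], [-1.03, 1.26], [-2.2, 2.34], [-1.47, 1.5], [-3.14, 3.14]. Speed limits (rad/s): [2.57, 2.57, 3.14, 3.14, 3.14, 3.14].

## Interface

Orientations are given as a unit quaternion [w, x, y, z].
In Python, from workcell import env gives the robot as it stands. The module is installed in compiled form; this text tells all that it offers.
- The arm moves only by the tool servo_tool, never from a script. Its argument "increments" is a list of rows, each an object of numbers: "grip": the closure, from 0 (fully open) to 1 (shut); "x", "y", "z": the shift along the tool's x, y, z in mm; "roll": the turn about the tool's z in degrees. In form: [{"grip": .., "x": .., "y": .., "z": .., "roll": ..}, ...]. A call has 1 to 5 rows; each row shifts and turns the commanded pose from where the row before left it, along the tool's axes as they then stand; what a row does not reach is not made up. A row lasts 1/12 s, in which the tool goes at most 41.7 mm and 7.16 degrees, less where a joint would pass 70% of its speed; a pose out of reach is approached as far as the arm can. A call is refused whole if a number of a shift passes 41.7 or a number of a turn 7.16, either way. A call with a gripper value outside its range is refused whole. The fingers move at their own pace and stop on an object; "grip_force" is the grip in N (left out, the last holds). Time passes only in rows, so rows that do not move let the fingers close. It gives the time, the measured TCP pose, the force, the opening and the grip force at its end, in the units of the state.
- env.get_state(): the state, without advancing time (a new reading comes with each control period).
- env.read_camera(name): name is "scene" or "top" or "wrist"; returns the picture (480x640x3 uint8, red, green, blue); there is no depth.
- env.get_calibration(name): a dict with "vertical_fov" (degrees; the focal length in pixels is half the picture's height over the tangent of half this angle, whatever the lens; pixels are square), "cx", "cy" (the principal point, pixels), "rvec" (rotation vector, rad) and "tvec" (3), from world to camera coordinates, as OpenCV has them; the wrist camera has in their place "tool_from_camera" (4x4, takes a point from camera to tool coordinates, whose origin is the TCP and whose axes are the flange's). Camera axes: x right, y down, z forward; pixel columns grow to the right and rows downward; lengths in m; the calibration is good to about 2 mm. A picture is of the moment at which its call begins: read the wrist's pose just before it. get_calibration takes no time and is no camera call.
- env.hand_in(): hands the job in; it is judged then, once.
The state is a dict: "clock": time; "joint_pos": joint angles; "qvel": joint speeds; "tau": joint torques, N m; "tcp_pos": TCP position; "orientation": TCP orientation; "wrist_force": force on the tool from outside, world axes, zero at the start; "ft_torque": the same for the moment, N m; "finger_gap": finger opening in m; "grip_force": force on a finger pad.
Only numpy, scipy, OpenCV 4.12 (cv2) and the standard library are available. Lean on these libraries where they do the work, as an engineer would, in place of code of your own. Each camera call takes 0.05 s, during which the arm holds its last target. There are 200 camera calls.

## Task

Slide the thin glass mirror along the channel of the little plywood riser until about a third of its length overhangs the open front, pressing it only lightly because the glass cracks. Then pick it up by the overhanging end, lay it flat in the labelling cradle between the two side rails, pushed gently fully home against the back stop, and let go. Never drop or stand the mirror on edge, and leave the bottles, the phone, the note pad and the label roll where they are.

Things in the scene. Friction and masses are not known exactly. Their poses are not given: they have to be found in the camera images.
- mirror_center (a point): Centre (half-way up) of the silvery rectangular glass mirror, 120 mm long (its x axis), 50 mm wide (y), 4 mm thick (z), loose, 50 to 85 g. It starts flat on the riser's deck inside the channel, its x axis within 1 degree of the riser's. The glass cracks if pressed with more than 25 N against the riser or the cradle.
- mirror: The same mirror; origin at the centre of its underside. A rubbery finger tip pressed on its top (4 to 12 N serves) drags it along: it slides on the varnished plywood more easily than under the finger. It overbalances if more than half its length overhangs.
- riser: Plywood riser, fixed. Origin on the bench under the channel's middle. Flat deck 70 mm above the bench, 92 mm wide (y). On it a channel 60 mm wide runs along x between fences 16 mm wide and 5 mm high, 1 mm above the mirror's top, so its sides cannot be gripped inside. A stop 12 mm high closes the channel at x = +66 mm; the -x end, roughly towards the robot, is open.
- riser_mouth (a point): Middle of the deck's free edge at the open front of the channel, at the deck's surface (riser frame -66, 0, 70 mm). The mirror is slid out over this edge in the riser's -x direction. There is free space in front of it down to the bench.
- cradle: Labelling cradle, fixed: grey plastic block, aluminium rails. Origin on the bench. Flat top 50 mm above the bench, 90 mm wide (y), from x = -18 mm (free front edge, roughly towards the robot) to the back stop at x = +61 mm. Two side rails 6 mm high, inner faces 58 mm apart, centred on y = 0, run along x. A 4 mm high base plate on the bench reaches from x = -25 to +85 mm.
- cradle_stop (a point): Foot of the back stop's face, in its middle, on the cradle's top (cradle frame +61, 0, 50 mm). The stop is 14 mm high and faces the cradle's -x; the mirror's short rear edge ends flat against it. Then the mirror's centre is at cradle x = +1 mm and its front 41 mm stick out past the block, so fingers can let go there.
- bottle_a: Roll-on bottle with a white body and a flat gold cap, 25 mm across and 82 mm tall, standing; origin at the centre of its foot. Not part of the job: leave it standing where it is.
- bottle_b: Roll-on bottle with a white body and a flat gold cap, 25 mm across and 82 mm tall, standing; origin at the centre of its foot. Not part of the job: leave it standing where it is.
- bottle_c: Roll-on bottle with a white body and a flat gold cap, 25 mm across and 82 mm tall, standing; origin at the centre of its foot. Not part of the job: leave it standing where it is.
- bottle_d: Roll-on bottle with a white body and a flat gold cap, 25 mm across and 82 mm tall, standing; origin at the centre of its foot. Not part of the job: leave it standing where it is.
- phone: Black phone lying flat, 150 x 73 x 9 mm; origin at the centre of its underside. Leave alone.
- note_pad: Yellowish square note pad, 76 x 76 x 14 mm; origin at the centre of its underside. Leave alone.
- label_roll: Roll of paper labels lying flat, 90 mm across, 40 mm high; origin at the centre of its underside. Leave alone.
Not all that is in view belongs to the job. What is meant by the mirror is not orange or yellow, and is the larger of those in its own colour.

How it is judged:
By the outcome, as a careful person would: the job done as asked, in the order asked, and still so for the second after the job is handed in, with the robot touching nothing.
It also fails if it takes over 64 s, if anything falls off the work surface, if the arm or the gripper's body presses on something with over 40 N, if the wrist force passes 120 N, or if a joint passes its speed limit or range.

## Working session

There is one attempt and no reset: what is moved stays moved. The work goes in short steps, Python scripts to look and compute and a tool call to move; the robot and the scene stay as the last step left them, time stands still between calls to the robot, and variables do not carry over. Pictures are saved under pics/ and viewed, at most 10 in all, crops included, and the job is handed in when it is done.

Besides the shell and the picture viewer there is one more tool, called after "Emit:" as name([rows], argument=value, ...), one row to a line, values as JSON. servo_tool: Moves the arm, as the interface text tells. Its arguments: {"type":"object","properties":{"increments":{"type":"array"},"grip_force":{"type":"number"}},"required":["increments"]}

```bash
mkdir -p pics
cat > h.py <<'E'
import numpy as np, cv2
from workcell import env
def K(c):
    f=240/np.tan(np.radians(c["vertical_fov"])/2)
    return np.array([[f,0,c["cx"]],[0,f,c["cy"]],[0,0,1]])
def tcp(s=None):
    s=s or env.get_state(); w,x,y,z=s["orientation"]
    from scipy.spatial.transform import Rotation as R
    T=np.eye(4);T[:3,:3]=R.from_quat([x,y,z,w]).as_matrix();T[:3,3]=s["tcp_pos"];return T
def cam(n,T=None):
    c=env.get_calibration(n)
    if n=="wrist": return K(c),(T if T is not None else tcp())@np.array(c["tool_from_camera"]),c
    M=np.eye(4);M[:3,:3]=cv2.Rodrigues(np.array(c["rvec"],float))[0];M[:3,3]=np.ravel(c["tvec"])
    return K(c),np.linalg.inv(M),c
def ray(n,uv,z,T=None):
    k,W,_=cam(n,T); uv=np.atleast_2d(np.array(uv,float)); d=np.c_[uv,np.ones(len(uv))]@np.linalg.inv(k).T@W[:3,:3].T
    return W[:3,3]+d*((z-W[2,3])/d[:,2])[:,None]
def proj(n,P,T=None):
    k,W,_=cam(n,T); P=np.atleast_2d(P); p=(P-W[:3,3])@W[:3,:3]@k.T; return p[:,:2]/p[:,2:]
def shot(n,name):
    im=env.read_camera(n); cv2.imwrite(f"pics/{name}.png",im[:,:,::-1]); return im
E
python3 - <<'E'
from h import *
np.set_printoptions(precision=4,suppress=True)
shot("top","top0");shot("scene","sc0")
for n in("top","scene","wrist"): print(n,env.get_calibration(n))
print(env.get_state())
E
```

```text
top {'vertical_fov': 55.43430096195436, 'cx': 314.5437649894466, 'cy': 239.0941841059382, 'rvec': array([ 2.0985, -2.1646,  0.1482]), 'tvec': array([0.0229, 0.598 , 0.9566])}
scene {'vertical_fov': 50.44826481853442, 'cx': 320.2131444369463, 'cy': 236.18633827868277, 'rvec': array([ 2.2106,  0.5542, -0.2786]), 'tvec': array([-0.5227, -0.1316,  1.4405])}
wrist {'vertical_fov': 61.62412137576729, 'cx': 315.1709921029445, 'cy': 240.8664451720004, 'tool_from_camera': array([[-0.0005, -0.946 , -0.3242,  0.0839],
       [ 1.    , -0.0006,  0.0003, -0.0006],
       [-0.0005, -0.3242,  0.946 , -0.1418],
       [ 0.    ,  0.    ,  0.    ,  1.    ]])}
{'clock': 0.1, 'joint_pos': array([-1.4196,  0.3139,  0.0451,  1.3036,  0.    ,  1.4312]), 'qvel': array([-0.0013, -0.001 ,  0.0026,  0.001 ,  0.    , -0.0016]), 'tau': array([  0.0022, -48.1727,  29.9242,   0.0128,  -0.0002,   0.    ]), 'tcp_pos': array([ 0.1648, -0.5504,  0.2305]), 'orientation': array([-0.0008,  0.9895,  0.1449, -0.    ]), 'wrist_force': array([-0.2538,  0.0748,  0.4631]), 'ft_torque': array([-0.0454,  0.0226,  0.0195]), 'grip_force': 0.0, 'finger_gap': 0.0852215798807573}
```

View pics/top0.png

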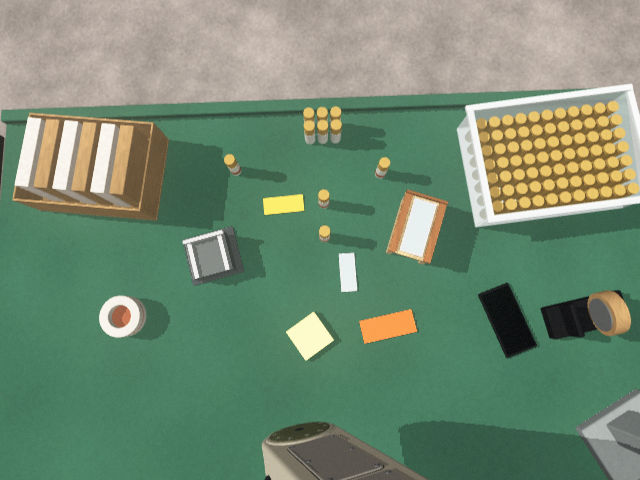

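View pics/sc0.png

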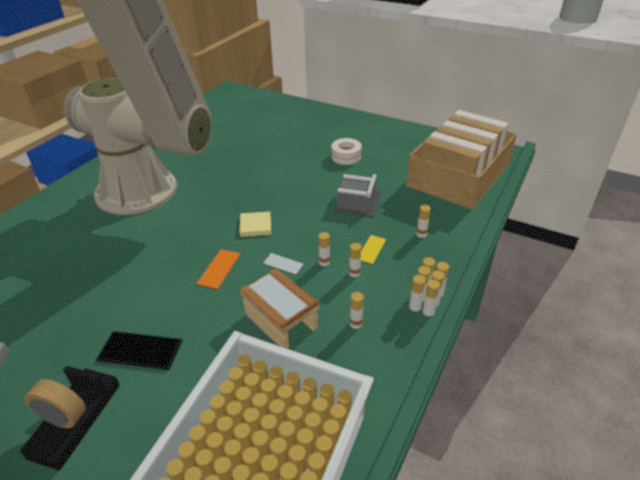

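The top view shows the riser at about (417,228) with the mirror on its deck, the cradle at about (212,256), and a smaller decoy mirror at (348,272). Bottles stand at (232,164), (383,167), (324,198) and (324,233). Next I'll enlarge the riser and the cradle.

Run:
```python
from h import *
im=cv2.imread("pics/top0.png")
a=im[183:273,377:457];b=im[215:305,172:252]
m=np.hstack([cv2.resize(q,(400,450),interpolation=cv2.INTER_CUBIC) for q in(a,b)])
cv2.imwrite("pics/crop0.png",m)
```

```text
(no output)
```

View pics/crop0.png

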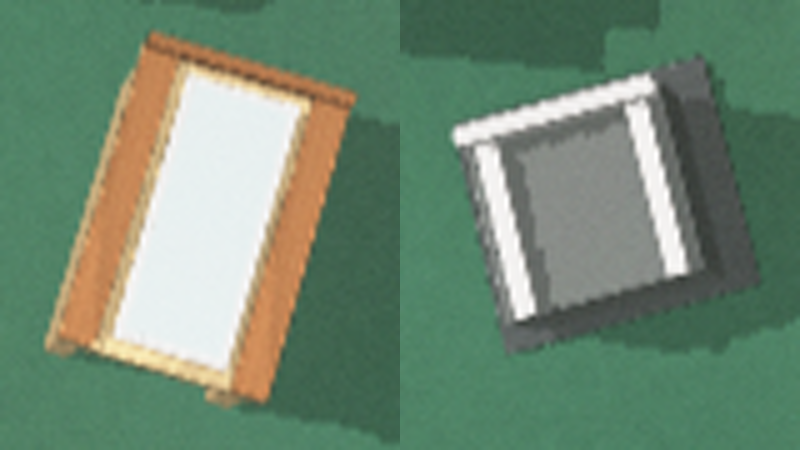

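Run:
```python
from h import *
np.set_printoptions(precision=4,suppress=True)
def px(l,ox,oy,x0=0): 
    l=np.array(l,float); return np.c_[(l[:,0]-x0+.5)/5-.5+ox,(l[:,1]+.5)/5-.5+oy]
m=ray("top",px([(188,68),(310,100),(230,372),(112,336)],377,183),.074)
print(m,"\nL",np.linalg.norm(m[0]-m[3]),np.linalg.norm(m[1]-m[2]),"W",np.linalg.norm(m[0]-m[1]),np.linalg.norm(m[2]-m[3]))
d=m[0]+m[1]-m[2]-m[3];print("mirror c",m.mean(0),"yaw",np.degrees(np.arctan2(d[1],d[0])))
f=ray("top",px([(150,46),(353,105),(270,402),(57,335)],377,183),.075)  # fence outer tops: approx
d=f[0]+f[1]-f[2]-f[3];print("riser",f.mean(0),np.degrees(np.arctan2(d[1],d[0])),np.linalg.norm(f[0]-f[3]),np.linalg.norm(f[2]-f[3]))
r=ray("top",px([(497,145),(628,105),(668,278),(537,315)],172,215,400),.056)
d=r[0]+r[1]-r[2]-r[3];y=np.arctan2(d[1],d[0]);print(r,"\ncradle railmid",r.mean(0),"yaw",np.degrees(y),"W",np.linalg.norm(r[0]-r[1]),np.linalg.norm(r[2]-r[3]),"L",np.linalg.norm(r[0]-r[3]),np.linalg.norm(r[1]-r[2]))
s=ray("top",px([(460,143),(655,92),(650,73),(455,127)],172,215,400),.064)
print("stop top",s)
for n,p in dict(b1=(232,157),b2=(384,161),b3=(323,194),b4=(324,230)).items(): print(n,ray("top",p,.082))
```

```text
[[ 0.6809 -0.2139  0.074 ]
 [ 0.6649 -0.2653  0.074 ]
 [ 0.5484 -0.2233  0.074 ]
 [ 0.5653 -0.1745  0.074 ]] 
L 0.12210497851807214 0.12389018009868802 W 0.05378829375212041 0.051653109768449716
mirror c [ 0.6149 -0.2193  0.074 ] yaw -19.35449836700612
riser [ 0.6136 -0.2178  0.075 ] -19.93891834526263 0.13311628088525737 0.09329893700577298
[[0.5958 0.2745 0.056 ]
 [0.6117 0.2171 0.056 ]
 [0.5352 0.1994 0.056 ]
 [0.521  0.2562 0.056 ]] 
cradle railmid [0.5659 0.2368 0.056 ] yaw 13.377812050711336 W 0.05957852374573685 0.058531603842109044 L 0.077060163369791 0.07847333395370602
stop top [[0.596  0.2883 0.064 ]
 [0.6156 0.2035 0.064 ]
 [0.6241 0.2057 0.064 ]
 [0.6031 0.2906 0.064 ]]
b1 [[0.7807 0.1792 0.082 ]]
b2 [[ 0.7596 -0.152   0.082 ]]
b3 [[ 0.6905 -0.0172  0.082 ]]
b4 [[ 0.6118 -0.0168  0.082 ]]
```

Emit:
servo_tool([
  {"roll": -7},
  {"roll": -7},
  {"roll": -7},
  {"roll": -7},
  {"roll": -7},
])

```text
invalid input at $.increments[0]: expected keys grip, x, y, z, roll
```

Run:
```python
from h import *
s=env.get_state();T=tcp(s);print(s["joint_pos"].round(3),np.degrees(np.arctan2(T[1,0],T[0,0])))
```

```text
[-1.42   0.314  0.045  1.304  0.     1.431] 16.659642111205095
```

Emit:
servo_tool([
  {"grip": 0, "x": 0, "y": 0, "z": 0, "roll": -7},
  {"grip": 0, "x": 0, "y": 0, "z": 0, "roll": -7},
  {"grip": 0, "x": 0, "y": 0, "z": 0, "roll": -7},
  {"grip": 0, "x": 0, "y": 0, "z": 0, "roll": -7},
  {"grip": 0, "x": 0, "y": 0, "z": 0, "roll": -7},
])

```text
clock: 0.52
tcp_pos: [0.1648, -0.5506, 0.2307]
orientation: [-0.001, 0.899, 0.438, 0.0]
wrist_force: [-0.8, -0.2, 0.1]
finger_gap: 0.0854
grip_force: 0.0
```

Run:
```python
from h import *
s=env.get_state();T=tcp(s);print(s["joint_pos"].round(3),np.degrees(np.arctan2(T[1,0],T[0,0])),s["tcp_pos"])
```

```text
[-1.42   0.314  0.045  1.304 -0.     0.814] 52.007254220678526 [ 0.16477652 -0.5505616   0.23074424]
```

Emit:
servo_tool([
  {"grip": 0, "x": 0, "y": 0, "z": 0, "roll": -7.15},
  {"grip": 0, "x": 0, "y": 0, "z": 0, "roll": -7.15},
  {"grip": 0, "x": 0, "y": 0, "z": 0, "roll": -7.15},
  {"grip": 0, "x": 0, "y": 0, "z": 0, "roll": -7.15},
  {"grip": 0, "x": 0, "y": 0, "z": 0, "roll": -7.15},
])

```text
clock: 0.93
tcp_pos: [0.1648, -0.5506, 0.2308]
orientation: [-0.0, 0.721, 0.693, 0.0]
wrist_force: [0.9, 0.1, 0.2]
finger_gap: 0.0856
grip_force: 0.0
```

Emit:
servo_tool([
  {"grip": 0, "x": 0, "y": 0, "z": 0, "roll": -7.15},
  {"grip": 0, "x": 0, "y": 0, "z": 0, "roll": -7.15},
  {"grip": 0, "x": 0, "y": 0, "z": 0, "roll": -7.15},
  {"grip": 0, "x": 0, "y": 0, "z": 0, "roll": -7.15},
  {"grip": 0, "x": 0, "y": 0, "z": 0, "roll": -7.15},
])

```text
clock: 1.35
tcp_pos: [0.1648, -0.5506, 0.2308]
orientation: [-0.0, 0.473, 0.881, 0.0]
wrist_force: [-0.0, -0.3, -0.4]
finger_gap: 0.0855
grip_force: 0.0
```

Emit:
servo_tool([
  {"grip": 0, "x": 0, "y": 0, "z": 0, "roll": -7.15},
  {"grip": 0, "x": 0, "y": 0, "z": 0, "roll": -7.15},
  {"grip": 0, "x": 0, "y": 0, "z": 0, "roll": -7.15},
  {"grip": 0, "x": 0, "y": 0, "z": 0, "roll": -7.15},
  {"grip": 0, "x": 0, "y": 0, "z": 0, "roll": -7.15},
])

```text
clock: 1.77
tcp_pos: [0.1648, -0.5506, 0.2308]
orientation: [-0.0, 0.18, 0.984, 0.001]
wrist_force: [-0.0, -0.4, -0.1]
finger_gap: 0.0859
grip_force: 0.0
```

Emit:
servo_tool([
  {"grip": 0, "x": 0, "y": 0, "z": 0, "roll": -1.3},
  {"grip": 0, "x": -10, "y": 15, "z": 0, "roll": 0},
  {"grip": 0, "x": -20.5, "y": 30.5, "z": 2, "roll": 0},
  {"grip": 0, "x": -20.5, "y": 30.5, "z": 2, "roll": 0},
  {"grip": 0, "x": -20.5, "y": 30.5, "z": 2, "roll": 0},
])

```text
clock: 2.18
tcp_pos: [0.2687, -0.4741, 0.2249]
orientation: [-0.0, 0.174, 0.985, 0.0]
wrist_force: [0.7, 0.7, -0.1]
finger_gap: 0.0855
grip_force: 0.0
```

Emit:
servo_tool([
  {"grip": 0, "x": -20.5, "y": 30.5, "z": 2, "roll": 0},
  {"grip": 0, "x": -20.5, "y": 30.5, "z": 2, "roll": 0},
  {"grip": 0, "x": -20.5, "y": 30.5, "z": 2, "roll": 0},
  {"grip": 0, "x": -20.5, "y": 30.5, "z": 2, "roll": 0},
  {"grip": 0, "x": -20.5, "y": 30.5, "z": 2, "roll": 0},
])

```text
clock: 2.6
tcp_pos: [0.4174, -0.3647, 0.2151]
orientation: [-0.0, 0.173, 0.985, 0.0]
wrist_force: [-0.0, -1.1, 0.1]
finger_gap: 0.0856
grip_force: 0.0
```

Emit:
servo_tool([
  {"grip": 0, "x": -20.5, "y": 30.5, "z": 2, "roll": 0},
  {"grip": 0, "x": -20.5, "y": 30.5, "z": 2, "roll": 0},
  {"grip": 0, "x": -20.5, "y": 30.5, "z": 2, "roll": 0},
  {"grip": 0, "x": -20.5, "y": 30.5, "z": 2, "roll": 0},
  {"grip": 0, "x": -20.5, "y": 30.5, "z": 2, "roll": 0},
])

```text
clock: 3.02
tcp_pos: [0.5655, -0.2558, 0.2049]
orientation: [-0.0, 0.173, 0.985, 0.0]
wrist_force: [1.5, -0.2, 0.6]
finger_gap: 0.0855
grip_force: 0.0
```

Emit:
servo_tool([
  {"grip": 0, "x": -20.5, "y": 30.5, "z": 2, "roll": 0},
  {"grip": 0, "x": -8, "y": 12, "z": 2, "roll": 0},
  {"grip": 0, "x": 0, "y": 0, "z": 0, "roll": 0},
  {"grip": 0, "x": 0, "y": 0, "z": 0, "roll": 0},
])

```text
clock: 3.35
tcp_pos: [0.6055, -0.2263, 0.2004]
orientation: [-0.001, 0.172, 0.985, -0.0]
wrist_force: [0.2, 0.2, -0.4]
finger_gap: 0.0855
grip_force: 0.0
```

Run:
```python
from h import *
s=env.get_state();T=tcp(s);print(s["clock"],s["joint_pos"].round(3),np.degrees(np.arctan2(T[1,0],T[0,0])),s["tcp_pos"],s["wrist_force"])
im=shot("wrist","w1"); np.save("T1.npy",T)
```

```text
3.35 [-4.810e-01  4.650e-01  1.960e-01  1.303e+00 -1.000e-03 -1.360e-01] 160.22369251257322 [ 0.60549718 -0.22627303  0.20041736] [ 0.16312118  0.16057672 -0.38461449]
```

View pics/w1.png

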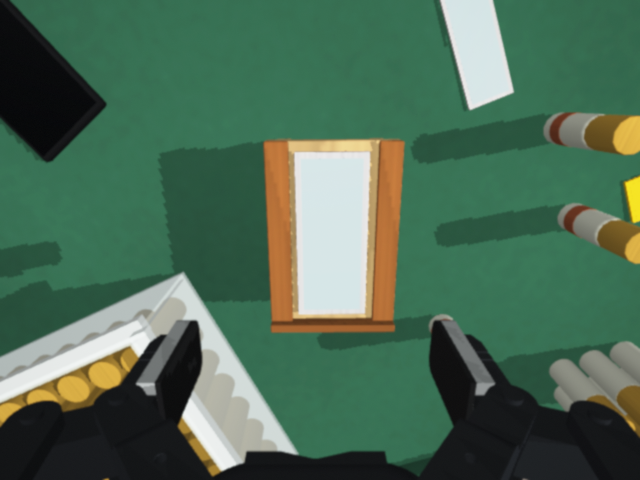

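The wrist view shows the riser with its mouth edge at row 141. The mirror's corners are about (294,152), (371,152), (364,317) and (299,317). I'll enlarge this region.

Run:
```python
from h import *
im=cv2.imread("pics/w1.png")[130:340,255:415]
cv2.imwrite("pics/w1c.png",np.hstack([cv2.resize(im[:60],(640,240),interpolation=cv2.INTER_CUBIC)]).copy() if 0 else np.vstack([cv2.resize(im[:65],(800,325),interpolation=2) if 0 else cv2.resize(im[:55],(800,275),interpolation=2),cv2.resize(im[155:],(800,275),interpolation=2)]))
```

```text
(no output)
```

View pics/w1c.png

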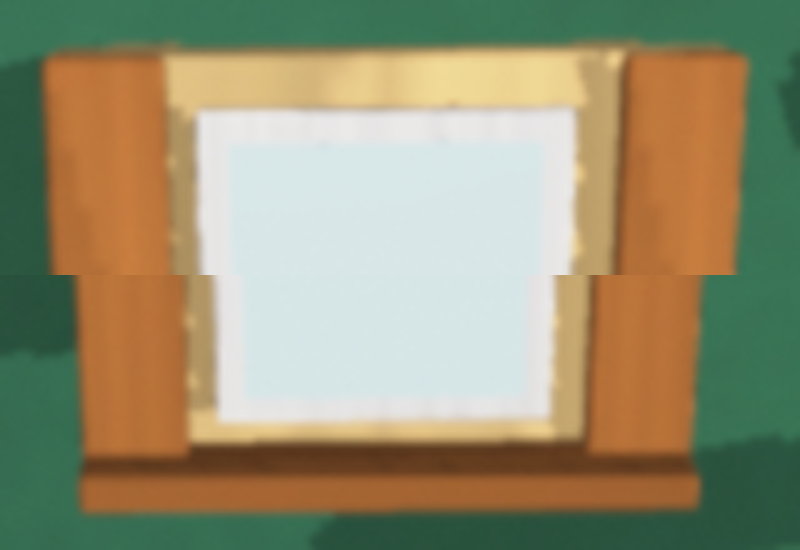

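```bash
cat >> h.py <<'E'
def fr(o,yawdeg):
    a=np.radians(yawdeg);M=np.eye(4);M[:2,:2]=[[np.cos(a),-np.sin(a)],[np.sin(a),np.cos(a)]];M[:3,3]=o;return M
def yaw(T): return np.degrees(np.arctan2(T[1,0],T[0,0]))
E
python3 - <<'E'
from h import *
np.set_printoptions(precision=4,suppress=True)
T=np.load("T1.npy")
m=ray("wrist",[(294.4,152),(370.4,151.4),(365.2,313.8),(298.6,314.2)],.074,T)
d=m[2]+m[3]-m[0]-m[1];print("L",np.linalg.norm(m[0]-m[3]),np.linalg.norm(m[1]-m[2]),"W",np.linalg.norm(m[0]-m[1]),np.linalg.norm(m[2]-m[3]),"c",m.mean(0),"yaw",np.degrees(np.arctan2(d[1],d[0])))
e=ray("wrist",[(288.4,140.4),(380.4,139.4)],.07,T);print("mouth",e.mean(0),np.linalg.norm(e[0]-e[1]))
f=ray("wrist",[(264,142),(404.6,141.4)],.075,T);print("fence front",f.mean(0),np.linalg.norm(f[0]-f[1]))
g=ray("wrist",[(293,318.4),(372,318.4)],.07,T);print("back",g.mean(0),np.linalg.norm(g[0]-g[1]))
v=g.mean(0)-(e.mean(0)+f.mean(0)*[1,1,0]+[0,0,.07])/2;print(np.linalg.norm(v),np.degrees(np.arctan2(v[1],v[0])))
w=f[1]-f[0];print(np.degrees(np.arctan2(-w[0],w[1])))
E
```

```text
L 0.11977681484942958 0.11981353977802427 W 0.04978123356431634 0.05003237352474721 c [ 0.6156 -0.2167  0.074 ] yaw -19.191984370381714
mouth [ 0.5527 -0.1933  0.07  ] 0.06059334435744538
fence front [ 0.5533 -0.1938  0.075 ] 0.09103520840699361
back [ 0.6781 -0.2378  0.07  ] 0.06047700607246922
0.13264832734336424 -19.481554711156775
-19.564520620120906
```

Emit:
servo_tool([
  {"grip": 1, "x": -13, "y": 6.4, "z": 0, "roll": -0.3},
  {"grip": 1, "x": -13, "y": 6.4, "z": 20, "roll": 0},
  {"grip": 1, "x": 0, "y": 0, "z": 30, "roll": 0},
  {"grip": 1, "x": 0, "y": 0, "z": 30, "roll": 0},
  {"grip": 1, "x": 0, "y": 0, "z": 20, "roll": 0},
], grip_force=20)

```text
clock: 3.82
tcp_pos: [0.6321, -0.2249, 0.0989]
orientation: [-0.001, 0.171, 0.985, 0.0]
wrist_force: [-0.4, 0.4, -0.7]
finger_gap: 0.0258
grip_force: 0.0
```

Emit:
servo_tool([
  {"grip": 1, "x": 0, "y": 0, "z": 12, "roll": 0},
  {"grip": 1, "x": 0, "y": 0, "z": 0, "roll": 0},
  {"grip": 1, "x": 0, "y": 0, "z": 0, "roll": 0},
  {"grip": 1, "x": 0, "y": 0, "z": 0, "roll": 0},
  {"grip": 1, "x": 0, "y": 0, "z": 0, "roll": 0},
])

```text
clock: 4.23
tcp_pos: [0.635, -0.2248, 0.0913]
orientation: [0.001, 0.17, 0.985, -0.001]
wrist_force: [0.1, 0.1, 0.6]
finger_gap: -0.0
grip_force: 0.0
```

Emit:
servo_tool([
  {"grip": 1, "x": 0, "y": 0, "z": 8, "roll": 0},
  {"grip": 1, "x": 0, "y": 0, "z": 5, "roll": 0},
  {"grip": 1, "x": 0, "y": 0, "z": 0, "roll": 0},
  {"grip": 1, "x": 0, "y": 0, "z": 0, "roll": 0},
])

```text
clock: 4.57
tcp_pos: [0.6339, -0.2233, 0.0757]
orientation: [-0.001, 0.169, 0.986, 0.0]
wrist_force: [-0.1, -0.7, -0.5]
finger_gap: 0.0
grip_force: 0.0
```

Emit:
servo_tool([
  {"grip": 1, "x": 0, "y": 0, "z": 1, "roll": 0},
  {"grip": 1, "x": 0, "y": 0, "z": 0, "roll": 0},
  {"grip": 1, "x": 0, "y": 0, "z": 0, "roll": 0},
])

```text
clock: 4.82
tcp_pos: [0.6345, -0.2236, 0.0754]
orientation: [0.0, 0.169, 0.986, -0.0]
wrist_force: [1.5, -0.8, -0.5]
finger_gap: -0.0003
grip_force: 0.0
```

Emit:
servo_tool([
  {"grip": 1, "x": 0, "y": 0, "z": 1, "roll": 0},
  {"grip": 1, "x": 0, "y": 0, "z": 0, "roll": 0},
  {"grip": 1, "x": 0, "y": 0, "z": 0, "roll": 0},
])

```text
clock: 5.07
tcp_pos: [0.6344, -0.2237, 0.0743]
orientation: [0.0, 0.169, 0.986, -0.0]
wrist_force: [-0.2, 0.0, 0.3]
finger_gap: -0.0001
grip_force: 0.0
```

Emit:
servo_tool([
  {"grip": 1, "x": 0, "y": 0, "z": 0.5, "roll": 0},
  {"grip": 1, "x": 0, "y": 0, "z": 0, "roll": 0},
  {"grip": 1, "x": 0, "y": 0, "z": 0, "roll": 0},
])

```text
clock: 5.32
tcp_pos: [0.6344, -0.2237, 0.0741]
orientation: [0.0, 0.169, 0.986, -0.0]
wrist_force: [-1.3, -0.6, 2.2]
finger_gap: -0.0001
grip_force: 1.1
```

Emit:
servo_tool([
  {"grip": 1, "x": 0, "y": 0, "z": 0.3, "roll": 0},
  {"grip": 1, "x": 0, "y": 0, "z": 0, "roll": 0},
  {"grip": 1, "x": 0, "y": 0, "z": 0, "roll": 0},
])

```text
clock: 5.57
tcp_pos: [0.6344, -0.2237, 0.0741]
orientation: [0.0, 0.169, 0.986, -0.0]
wrist_force: [-2.1, 1.6, 5.3]
finger_gap: 0.0003
grip_force: 2.7
```

Emit:
servo_tool([
  {"grip": 1, "x": 0, "y": 0, "z": 0.2, "roll": 0},
  {"grip": 1, "x": 0, "y": 0, "z": 0, "roll": 0},
])

```text
clock: 5.73
tcp_pos: [0.6344, -0.2237, 0.0741]
orientation: [0.0, 0.169, 0.986, -0.0]
wrist_force: [-2.2, 0.4, 6.8]
finger_gap: -0.0001
grip_force: 3.2
```

Emit:
servo_tool([
  {"grip": 1, "x": 1, "y": 0, "z": 0, "roll": 0},
  {"grip": 1, "x": 2, "y": 0, "z": 0, "roll": 0},
  {"grip": 1, "x": 2, "y": 0, "z": 0, "roll": 0},
])

```text
clock: 5.98
tcp_pos: [0.6308, -0.2225, 0.0741]
orientation: [0.001, 0.169, 0.986, -0.0]
wrist_force: [2.2, -0.5, 4.8]
finger_gap: -0.0003
grip_force: 2.7
```

Emit:
servo_tool([
  {"grip": 1, "x": 2, "y": 0, "z": 0.2, "roll": 0},
  {"grip": 1, "x": 3, "y": 0, "z": 0, "roll": 0},
  {"grip": 1, "x": 3, "y": 0, "z": 0, "roll": 0},
  {"grip": 1, "x": 3, "y": 0, "z": 0, "roll": 0},
])

```text
clock: 6.32
tcp_pos: [0.6203, -0.2189, 0.0741]
orientation: [0.002, 0.169, 0.986, -0.0]
wrist_force: [2.8, -0.9, 6.8]
finger_gap: -0.0003
grip_force: 2.9
```

Emit:
servo_tool([
  {"grip": 1, "x": 3, "y": 0, "z": 0, "roll": 0},
  {"grip": 1, "x": 3, "y": 0, "z": 0, "roll": 0},
  {"grip": 1, "x": 3, "y": 0, "z": 0, "roll": 0},
])

```text
clock: 6.57
tcp_pos: [0.6118, -0.2159, 0.0741]
orientation: [0.002, 0.169, 0.986, -0.001]
wrist_force: [1.7, -1.3, 6.0]
finger_gap: 0.0
grip_force: 2.9
```

Emit:
servo_tool([
  {"grip": 1, "x": 3, "y": 0, "z": 0, "roll": 0},
  {"grip": 1, "x": 3, "y": 0, "z": 0, "roll": 0},
  {"grip": 1, "x": 3, "y": 0, "z": 0, "roll": 0},
])

```text
clock: 6.82
tcp_pos: [0.6034, -0.2129, 0.0741]
orientation: [0.002, 0.169, 0.986, -0.0]
wrist_force: [2.3, -0.2, 6.4]
finger_gap: -0.0004
grip_force: 2.9
```

Emit:
servo_tool([
  {"grip": 1, "x": 3, "y": 0, "z": 0, "roll": 0},
  {"grip": 1, "x": 3, "y": 0, "z": 0, "roll": 0},
  {"grip": 1, "x": 2, "y": 0, "z": 0, "roll": 0},
  {"grip": 1, "x": 0, "y": 0, "z": 0, "roll": 0},
])

```text
clock: 7.15
tcp_pos: [0.5954, -0.2101, 0.0741]
orientation: [0.001, 0.169, 0.986, -0.0]
wrist_force: [0.5, 0.5, 4.9]
finger_gap: -0.0002
grip_force: 3.2
```

Run:
```python
from h import *
s=env.get_state();T=tcp(s);print(s["clock"],yaw(T),s["tcp_pos"],s["wrist_force"])
im=shot("wrist","w2"); np.save("T2.npy",T)
```

```text
7.15 160.5054458111113 [ 0.59536146 -0.21007194  0.07408475] [0.49968188 0.45527712 4.93807578]
```

View pics/w2.png

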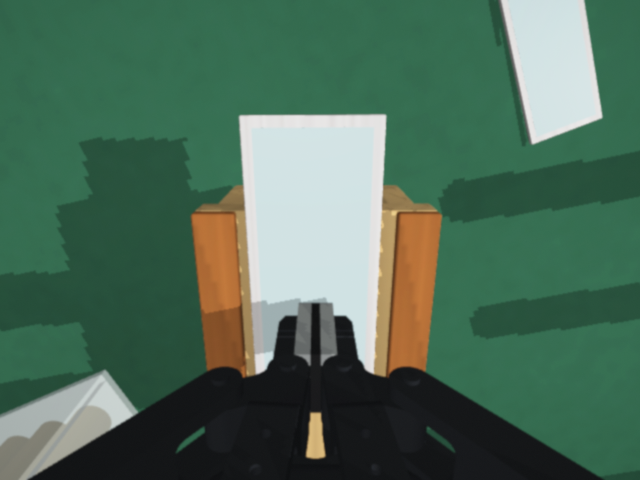

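The mirror now overhangs the mouth. Its front corners are at (239,115) and (386,114), and the fence front tops are at (193,213) and (441,213).

Run:
```python
from h import *
T=np.load("T2.npy")
m=ray("wrist",[(239,115),(386,114)],.074,T);f=ray("wrist",[(193,213),(441,213)],.075,T)
R=np.linalg.inv(fr([.6153,-.2156,0],-19.5))
q=lambda P:(np.c_[P,np.ones(len(P))]@R.T)[:,:3].round(4)
print(q(m),q(f)); print(T[:3,2])
```

```text
[[-0.1005 -0.0265  0.074 ]
 [-0.1008  0.0229  0.074 ]] [[-0.0667 -0.045   0.075 ]
 [-0.0667  0.0446  0.075 ]]
[ 0.00222092 -0.00126717 -0.99999673]
```

Emit:
servo_tool([
  {"grip": 1, "x": 2, "y": 0, "z": 0, "roll": 0},
  {"grip": 1, "x": 2, "y": 0, "z": 0, "roll": 0},
  {"grip": 1, "x": 1.5, "y": 0, "z": 0, "roll": 0},
  {"grip": 1, "x": 0, "y": 0, "z": 0, "roll": 0},
])

```text
clock: 7.53
tcp_pos: [0.5904, -0.2083, 0.0741]
orientation: [0.001, 0.169, 0.986, -0.0]
wrist_force: [1.4, -0.6, 5.4]
finger_gap: 0.0001
grip_force: 3.1
```

Emit:
servo_tool([
  {"grip": 1, "x": 0, "y": 0, "z": -2, "roll": 0},
  {"grip": 1, "x": 0, "y": 0, "z": -10, "roll": 0},
  {"grip": 1, "x": 0, "y": 0, "z": -30, "roll": 0},
  {"grip": 0, "x": 0, "y": 0, "z": -30, "roll": 0},
  {"grip": 0, "x": 20, "y": 0, "z": -15, "roll": 0},
])

```text
clock: 7.95
tcp_pos: [0.5736, -0.2026, 0.1632]
orientation: [0.003, 0.169, 0.986, -0.001]
wrist_force: [0.4, -1.1, 0.1]
finger_gap: 0.0233
grip_force: 0.0
```

Emit:
servo_tool([
  {"grip": 0, "x": 20, "y": 0, "z": 0, "roll": 0},
  {"grip": 0, "x": 20, "y": 0, "z": 0, "roll": 0},
  {"grip": 0, "x": 10, "y": 0, "z": 0, "roll": 0},
  {"grip": 0, "x": 0, "y": 0, "z": 0, "roll": 0},
  {"grip": 0, "x": 0, "y": 0, "z": 0, "roll": 0},
])

```text
clock: 8.37
tcp_pos: [0.5232, -0.1843, 0.1604]
orientation: [-0.0, 0.169, 0.986, -0.0]
wrist_force: [-0.4, -0.6, 0.9]
finger_gap: 0.0834
grip_force: 0.0
```

Run:
```python
from h import *
s=env.get_state();T=tcp(s);print(s["clock"],yaw(T),s["tcp_pos"],s["finger_gap"])
im=shot("wrist","w3"); np.save("T3.npy",T)
```

```text
8.3667 160.5031488996449 [ 0.52324408 -0.18431162  0.16039508] 0.08336838534614777
```

View pics/w3.png

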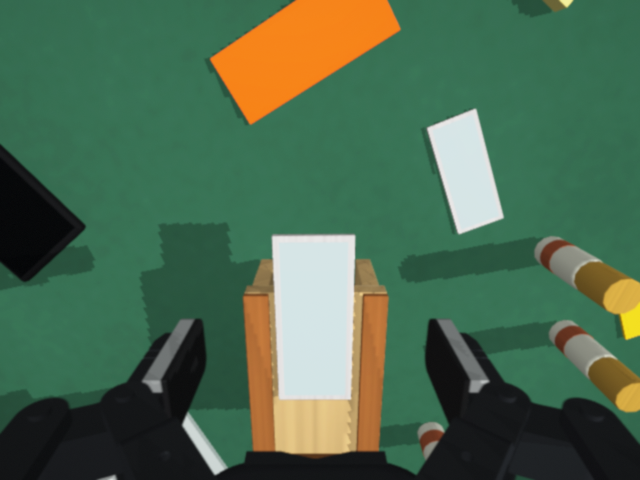

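The mirror's corners are at (272,236), (355,235), (351,398) and (278,399), with the fence fronts at row 294.

Run:
```python
from h import *
np.set_printoptions(precision=4,suppress=True)
T=np.load("T3.npy")
m=ray("wrist",[(272,236),(355.5,235),(351.5,398),(277.5,399)],.074,T);f=ray("wrist",[(245,294),(387,294)],.075,T)
R=np.linalg.inv(fr([.6153,-.2156,0],-19.5))
q=lambda P:(np.c_[P,np.ones(len(P))]@R.T)[:,:3].round(4)
d=m[2]+m[3]-m[0]-m[1];print(q(m),q(f),"yaw",np.degrees(np.arctan2(d[1],d[0])),m.mean(0))
fm=(m[0]+m[1])/2;u=np.array([np.cos(np.radians(-19.4)),np.sin(np.radians(-19.4)),0])
g=fm+u*.019; d=g-T[:3,3]; print("grasp",g,"tool delta mm",T[:3,:3].T@d*1000)
```

```text
[[-0.1057 -0.0265  0.074 ]
 [-0.1063  0.0234  0.074 ]
 [ 0.0124  0.0244  0.074 ]
 [ 0.0132 -0.0269  0.074 ]] [[-0.0679 -0.0446  0.075 ]
 [-0.0679  0.0442  0.075 ]] yaw -19.342691512556105 [ 0.5709 -0.2014  0.074 ]
grasp [ 0.5327 -0.188   0.074 ] tool delta mm [-10.191   -0.2827  86.394 ]
```

Emit:
servo_tool([
  {"grip": 0, "x": -5, "y": 0, "z": 15, "roll": 0},
  {"grip": 0, "x": -5, "y": 0, "z": 30, "roll": 0},
  {"grip": 0, "x": 0, "y": 0, "z": 30, "roll": 0},
  {"grip": 0, "x": 0, "y": 0, "z": 25, "roll": 0},
  {"grip": 0, "x": 0, "y": 0, "z": 11, "roll": 0},
])

```text
clock: 8.83
tcp_pos: [0.5317, -0.1871, 0.0452]
orientation: [-0.002, 0.169, 0.986, 0.001]
wrist_force: [-0.6, -0.8, 0.7]
finger_gap: 0.0853
grip_force: 0.0
```

Emit:
servo_tool([
  {"grip": 0, "x": 0, "y": 0, "z": 0, "roll": 0},
  {"grip": 0, "x": 0, "y": 0, "z": 0, "roll": 0},
  {"grip": 0, "x": 0, "y": 0, "z": 0, "roll": 0},
])

```text
clock: 9.08
tcp_pos: [0.5344, -0.1885, 0.0505]
orientation: [0.001, 0.169, 0.986, -0.0]
wrist_force: [-0.2, 0.7, -0.5]
finger_gap: 0.0855
grip_force: 0.0
```

Emit:
servo_tool([
  {"grip": 0.33, "x": 0, "y": 0, "z": 0, "roll": 0},
  {"grip": 0.36, "x": 0, "y": 0, "z": 0, "roll": 0},
  {"grip": 0.38, "x": 0, "y": 0, "z": 0, "roll": 0},
  {"grip": 0.4, "x": 0, "y": 0, "z": 0, "roll": 0},
], grip_force=30)

```text
clock: 9.42
tcp_pos: [0.5335, -0.1881, 0.05]
orientation: [0.001, 0.169, 0.986, -0.0]
wrist_force: [0.6, 0.5, 0.4]
finger_gap: 0.0516
grip_force: 0.1
```

Emit:
servo_tool([
  {"grip": 0.5, "x": 0, "y": 0, "z": 0, "roll": 0},
  {"grip": 0.7, "x": 0, "y": 0, "z": 0, "roll": 0},
  {"grip": 1, "x": 0, "y": 0, "z": 0, "roll": 0},
  {"grip": 1, "x": 0, "y": 0, "z": 0, "roll": 0},
], grip_force=30)

```text
clock: 9.75
tcp_pos: [0.5334, -0.188, 0.0497]
orientation: [0.001, 0.169, 0.986, -0.0]
wrist_force: [-0.4, 0.4, 5.9]
finger_gap: 0.0493
grip_force: 30.5
```

Emit:
servo_tool([
  {"grip": 1, "x": 0, "y": 0, "z": -2, "roll": 0},
  {"grip": 1, "x": 0, "y": 0, "z": -3, "roll": 0},
  {"grip": 1, "x": 0, "y": 0, "z": -5, "roll": 0},
  {"grip": 1, "x": 0, "y": 0, "z": -5, "roll": 0},
  {"grip": 1, "x": 0, "y": 0, "z": 0, "roll": 0},
], grip_force=40)

```text
clock: 10.17
tcp_pos: [0.5335, -0.188, 0.0651]
orientation: [0.001, 0.169, 0.986, -0.0]
wrist_force: [-0.8, -0.6, -0.8]
finger_gap: 0.0487
grip_force: 41.3
```

Emit:
servo_tool([
  {"grip": 1, "x": 0, "y": 0, "z": -10, "roll": 0},
  {"grip": 1, "x": 0, "y": 0, "z": -20, "roll": 0},
  {"grip": 1, "x": 0, "y": 0, "z": -25, "roll": 0},
  {"grip": 1, "x": 0, "y": 0, "z": -20, "roll": 0},
  {"grip": 1, "x": 0, "y": 0, "z": -12, "roll": 0},
])

```text
clock: 10.58
tcp_pos: [0.5339, -0.1882, 0.1542]
orientation: [0.002, 0.169, 0.986, -0.001]
wrist_force: [-0.2, 0.3, -1.2]
finger_gap: 0.049
grip_force: 41.5
```

Emit:
servo_tool([
  {"grip": 1, "x": 0, "y": 0, "z": 0, "roll": -3.3},
  {"grip": 1, "x": 0, "y": 0, "z": 0, "roll": -5},
  {"grip": 1, "x": 0, "y": 0, "z": 0, "roll": -6},
  {"grip": 1, "x": 0, "y": 0, "z": 0, "roll": -6},
  {"grip": 1, "x": 0, "y": 0, "z": 0, "roll": -6},
])

```text
clock: 11.0
tcp_pos: [0.5329, -0.1878, 0.1517]
orientation: [0.0, -0.062, 0.998, -0.0]
wrist_force: [0.3, -0.3, -0.3]
finger_gap: 0.0489
grip_force: 41.5
```

Emit:
servo_tool([
  {"grip": 1, "x": 0, "y": 0, "z": 0, "roll": -4},
  {"grip": 1, "x": 0, "y": 0, "z": 0, "roll": -2.5},
  {"grip": 1, "x": 0, "y": 10, "z": 0, "roll": 0},
  {"grip": 1, "x": -2, "y": 20, "z": 0, "roll": 0},
  {"grip": 1, "x": -2, "y": 28, "z": 0, "roll": 0},
])

```text
clock: 11.42
tcp_pos: [0.5237, -0.1308, 0.1514]
orientation: [0.0, -0.114, 0.994, -0.0]
wrist_force: [1.0, 0.5, -0.2]
finger_gap: 0.0489
grip_force: 41.5
```

Emit:
servo_tool([
  {"grip": 1, "x": -3, "y": 32, "z": 0, "roll": 0},
  {"grip": 1, "x": -3, "y": 32, "z": 0, "roll": 0},
  {"grip": 1, "x": -3, "y": 32, "z": 0, "roll": 0},
  {"grip": 1, "x": -3, "y": 32, "z": 0, "roll": 0},
  {"grip": 1, "x": -3, "y": 32, "z": 0, "roll": 0},
])

```text
clock: 11.83
tcp_pos: [0.5003, 0.0307, 0.1515]
orientation: [0.0, -0.115, 0.993, 0.0]
wrist_force: [0.9, -0.3, -1.2]
finger_gap: 0.0484
grip_force: 41.5
```

Emit:
servo_tool([
  {"grip": 1, "x": -2, "y": 28, "z": 0, "roll": 0},
  {"grip": 1, "x": -1, "y": 20, "z": 0, "roll": 0},
  {"grip": 1, "x": 0, "y": 10, "z": 0, "roll": 0},
  {"grip": 1, "x": 0, "y": 0, "z": 0, "roll": 0},
  {"grip": 1, "x": 0, "y": 0, "z": 0, "roll": 0},
])

```text
clock: 12.25
tcp_pos: [0.4907, 0.086, 0.1513]
orientation: [0.0, -0.116, 0.993, -0.0]
wrist_force: [-0.1, 0.8, -1.0]
finger_gap: 0.0488
grip_force: 41.5
```

Run:
```python
from h import *
s=env.get_state();T=tcp(s);print(s["clock"],yaw(T),s["tcp_pos"],s["finger_gap"],s["joint_pos"].round(2))
im=shot("wrist","w4"); np.save("T4.npy",T)
```

```text
12.25 -166.6550005970291 [0.49074327 0.08598992 0.15130383] 0.04879792424597194 [ 0.01  0.21 -0.3   1.07 -0.   -0.22]
```

View pics/w4.png

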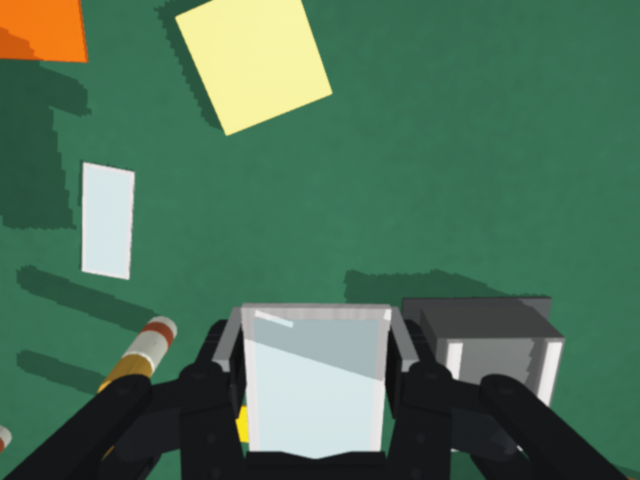

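The mirror is held level. The cradle is partly visible at about (420–562, 298–400); I'll enlarge it.

Run:
```python
import cv2
im=cv2.imread("pics/w4.png")[290:410,395:570]
cv2.imwrite("pics/w4c.png",cv2.resize(im,None,fx=4.5,fy=4.5,interpolation=2))
```

```text
(no output)
```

View pics/w4c.png

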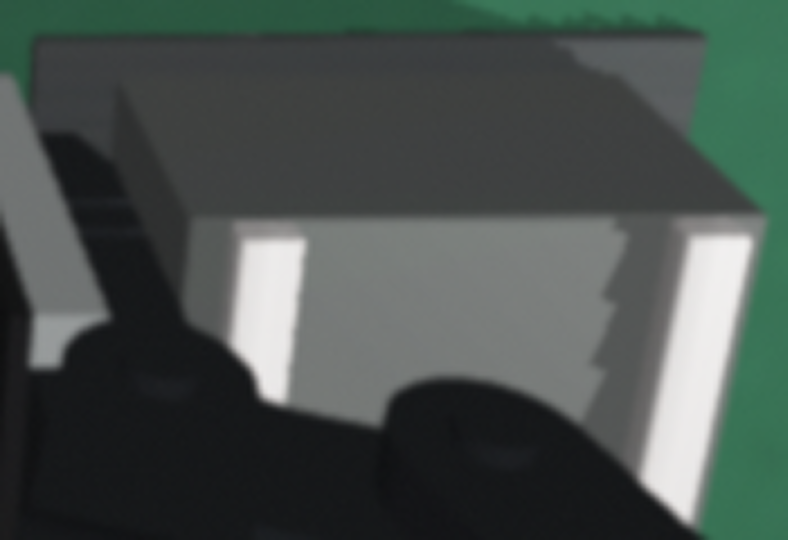

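Run:
```python
from h import *
np.set_printoptions(precision=4,suppress=True)
T=np.load("T4.npy")
for n,p,z in(("block",[(437.2,338.2),(565.4,337.6)],.05),("rail",[(463.2,342.9),(548.3,342.2)],.056),("base",[(402.8,298),(552.1,297.3)],.004)):
    q=ray("wrist",p,z,T);w=q[1]-q[0];print(n,q.mean(0),np.linalg.norm(w),np.degrees(np.arctan2(-w[0],w[1])))
# mirror in hand: front corners, depth from width
Tc=np.array(env.get_calibration("wrist")["tool_from_camera"])
k=cam("wrist",T)[0]
for zz in(.10,.105,.11,.115): pass
for h in(.018,.020,.022,.024,.026):
    q=ray("wrist",[(242,305),(391,305)],T[2,3]+h,T); t=(q-T[:3,3])@T[:3,:3]; print(h,t*1000,np.linalg.norm(q[0]-q[1]))
```

```text
block [0.5303 0.2289 0.05  ] 0.0891028575879189 13.663556131747768
rail [0.53   0.2292 0.056 ] 0.05789998200806396 13.901709426881467
base [0.5228 0.227  0.004 ] 0.1189860041687099 13.64508238219348
0.018 [[ 17.6095 -24.6527 -17.9881]
 [ 17.6118  26.6108 -18.0198]] 0.051263538554655486
0.02 [[ 18.673  -24.2444 -19.9886]
 [ 18.6753  26.1908 -20.0198]] 0.050435202023408364
0.022 [[ 19.7366 -23.8361 -21.989 ]
 [ 19.7388  25.7707 -22.0197]] 0.049606865492161215
0.024 [[ 20.8001 -23.4278 -23.9895]
 [ 20.8024  25.3507 -24.0197]] 0.04877852896091411
0.026 [[ 21.8637 -23.0195 -25.99  ]
 [ 21.8659  24.9307 -26.0196]] 0.04795019242966695
```

Emit:
servo_tool([
  {"grip": 1, "x": -4, "y": 10, "z": 0, "roll": -0.4},
  {"grip": 1, "x": -8, "y": 25, "z": 0, "roll": 0},
  {"grip": 1, "x": -10, "y": 30, "z": 0, "roll": 0},
  {"grip": 1, "x": -10, "y": 30, "z": 0, "roll": 0},
  {"grip": 1, "x": -7, "y": 22, "z": 0, "roll": 0},
])

```text
clock: 12.72
tcp_pos: [0.5019, 0.2102, 0.151]
orientation: [0.0, -0.119, 0.993, 0.0]
wrist_force: [-0.2, 0.2, -1.7]
finger_gap: 0.0489
grip_force: 41.6
```

Emit:
servo_tool([
  {"grip": 1, "x": -3.5, "y": 12.5, "z": 10, "roll": 0},
  {"grip": 1, "x": 0, "y": 0, "z": 20, "roll": 0},
  {"grip": 1, "x": 0, "y": 0, "z": 25, "roll": 0},
  {"grip": 1, "x": 0, "y": 0, "z": 20, "roll": 0},
  {"grip": 1, "x": 0, "y": 0, "z": 10, "roll": 0},
])

```text
clock: 13.13
tcp_pos: [0.4997, 0.2205, 0.0626]
orientation: [-0.002, -0.119, 0.993, -0.001]
wrist_force: [-0.5, -0.4, -2.0]
finger_gap: 0.049
grip_force: 41.6
```

Emit:
servo_tool([
  {"grip": 1, "x": 0, "y": 0, "z": 5, "roll": 0},
  {"grip": 1, "x": 0, "y": 0, "z": 0, "roll": 0},
  {"grip": 1, "x": 0, "y": 0, "z": 0, "roll": 0},
  {"grip": 1, "x": 0, "y": 0, "z": 0, "roll": 0},
])

```text
clock: 13.47
tcp_pos: [0.5027, 0.2217, 0.0623]
orientation: [0.001, -0.119, 0.993, 0.0]
wrist_force: [-0.6, -0.7, -1.0]
finger_gap: 0.0489
grip_force: 41.6
```

Run:
```python
from h import *
np.set_printoptions(precision=4,suppress=True)
s=env.get_state();T=tcp(s);C=fr([.5475,.2333,0],13.7)
print(s["clock"],yaw(T)%360,s["tcp_pos"],(np.linalg.inv(C)@T)[:3,3]*1000,s["wrist_force"])
```

```text
13.4667 193.68025039672705 [0.5027 0.2217 0.0623] [-46.2849  -0.622   62.2507] [-0.5602 -0.7467 -1.0296]
```

Emit:
servo_tool([
  {"grip": 1, "x": 1.5, "y": 0, "z": 10, "roll": 0},
  {"grip": 1, "x": 0, "y": 0, "z": 10, "roll": 0},
  {"grip": 1, "x": 0, "y": 0, "z": 5, "roll": 0},
  {"grip": 1, "x": 0, "y": 0, "z": 0, "roll": 0},
  {"grip": 1, "x": 0, "y": 0, "z": 0, "roll": 0},
])

```text
clock: 13.88
tcp_pos: [0.4994, 0.2212, 0.0354]
orientation: [-0.001, -0.119, 0.993, -0.0]
wrist_force: [0.3, 0.3, -0.1]
finger_gap: 0.0488
grip_force: 41.6
```

Emit:
servo_tool([
  {"grip": 1, "x": 0, "y": 0, "z": 1.5, "roll": 0},
  {"grip": 1, "x": 0, "y": 0, "z": 1.5, "roll": 0},
  {"grip": 1, "x": 0, "y": 0, "z": 0, "roll": 0},
  {"grip": 1, "x": 0, "y": 0, "z": 0, "roll": 0},
])

```text
clock: 14.22
tcp_pos: [0.5002, 0.2214, 0.0332]
orientation: [0.0, -0.119, 0.993, -0.0]
wrist_force: [0.1, -0.4, -0.2]
finger_gap: 0.0488
grip_force: 41.6
```

Emit:
servo_tool([
  {"grip": 1, "x": 0, "y": 0, "z": 1, "roll": 0},
  {"grip": 1, "x": 0, "y": 0, "z": 0.5, "roll": 0},
  {"grip": 1, "x": 0, "y": 0, "z": 0, "roll": 0},
  {"grip": 1, "x": 0, "y": 0, "z": 0, "roll": 0},
])

```text
clock: 14.55
tcp_pos: [0.5001, 0.2213, 0.0316]
orientation: [0.0, -0.119, 0.993, -0.0]
wrist_force: [0.3, 0.3, -1.2]
finger_gap: 0.0488
grip_force: 41.6
```

Emit:
servo_tool([
  {"grip": 1, "x": 0, "y": 0, "z": 0.7, "roll": 0},
  {"grip": 1, "x": 0, "y": 0, "z": 0, "roll": 0},
  {"grip": 1, "x": 0, "y": 0, "z": 0, "roll": 0},
])

```text
clock: 14.8
tcp_pos: [0.5001, 0.2214, 0.0308]
orientation: [-0.0, -0.119, 0.993, -0.0]
wrist_force: [0.2, 0.3, -1.1]
finger_gap: 0.0486
grip_force: 41.6
```

Emit:
servo_tool([
  {"grip": 1, "x": 0, "y": 0, "z": 0.5, "roll": 0},
  {"grip": 1, "x": 0, "y": 0, "z": 0, "roll": 0},
  {"grip": 1, "x": 0, "y": 0, "z": 0, "roll": 0},
])

```text
clock: 15.05
tcp_pos: [0.5001, 0.2214, 0.0304]
orientation: [0.0, -0.119, 0.993, -0.0]
wrist_force: [-0.3, 0.5, -1.0]
finger_gap: 0.0487
grip_force: 41.6
```

Emit:
servo_tool([
  {"grip": 1, "x": 0, "y": 0, "z": 0.5, "roll": 0},
  {"grip": 1, "x": 0, "y": 0, "z": 0, "roll": 0},
  {"grip": 1, "x": 0, "y": 0, "z": 0, "roll": 0},
])

```text
clock: 15.3
tcp_pos: [0.5002, 0.2214, 0.03]
orientation: [0.0, -0.119, 0.993, -0.0]
wrist_force: [-0.3, 0.6, 1.3]
finger_gap: 0.0491
grip_force: 41.7
```

Emit:
servo_tool([
  {"grip": 1, "x": -1.5, "y": 0, "z": 0, "roll": 0},
  {"grip": 1, "x": -2, "y": 0, "z": 0, "roll": 0},
  {"grip": 1, "x": -1.5, "y": 0, "z": 0, "roll": 0},
  {"grip": 1, "x": 0, "y": 0, "z": 0, "roll": 0},
])

```text
clock: 15.63
tcp_pos: [0.5054, 0.2227, 0.03]
orientation: [0.0, -0.119, 0.993, -0.0]
wrist_force: [0.0, -0.9, 1.7]
finger_gap: 0.0488
grip_force: 41.8
```

Emit:
servo_tool([
  {"grip": 1, "x": -0.8, "y": 0, "z": 0, "roll": 0},
  {"grip": 1, "x": -0.7, "y": 0, "z": 0, "roll": 0},
  {"grip": 1, "x": 0, "y": 0, "z": 0, "roll": 0},
])

```text
clock: 15.88
tcp_pos: [0.5064, 0.2229, 0.0299]
orientation: [-0.0, -0.119, 0.993, -0.0]
wrist_force: [-1.6, -1.0, 3.2]
finger_gap: 0.049
grip_force: 41.9
```

Emit:
servo_tool([
  {"grip": 1, "x": -0.5, "y": 0, "z": 0, "roll": 0},
  {"grip": 1, "x": 0, "y": 0, "z": 0, "roll": 0},
  {"grip": 1, "x": 0, "y": 0, "z": 0, "roll": 0},
])

```text
clock: 16.13
tcp_pos: [0.5068, 0.223, 0.0299]
orientation: [-0.0, -0.119, 0.993, -0.0]
wrist_force: [-1.5, -0.7, 3.9]
finger_gap: 0.0486
grip_force: 41.9
```

Emit:
servo_tool([
  {"grip": 1, "x": -0.5, "y": 0, "z": -0.1, "roll": 0},
  {"grip": 1, "x": -0.5, "y": 0, "z": 0, "roll": 0},
  {"grip": 1, "x": 0, "y": 0, "z": 0, "roll": 0},
])

```text
clock: 16.38
tcp_pos: [0.508, 0.2233, 0.03]
orientation: [0.0, -0.119, 0.993, -0.0]
wrist_force: [-2.3, -1.1, 3.8]
finger_gap: 0.0491
grip_force: 41.9
```

Emit:
servo_tool([
  {"grip": 1, "x": -0.5, "y": 0, "z": 0, "roll": 0},
  {"grip": 1, "x": 0, "y": 0, "z": 0, "roll": 0},
])

```text
clock: 16.55
tcp_pos: [0.5084, 0.2234, 0.03]
orientation: [0.0, -0.119, 0.993, -0.0]
wrist_force: [-1.7, -0.2, 3.1]
finger_gap: 0.0487
grip_force: 41.9
```

Emit:
servo_tool([
  {"grip": 1, "x": -0.5, "y": 0, "z": 0, "roll": 0},
  {"grip": 1, "x": 0, "y": 0, "z": 0, "roll": 0},
])

```text
clock: 16.72
tcp_pos: [0.5089, 0.2235, 0.03]
orientation: [0.0, -0.119, 0.993, -0.0]
wrist_force: [-2.0, -0.7, 3.5]
finger_gap: 0.0488
grip_force: 41.9
```

Emit:
servo_tool([
  {"grip": 1, "x": -0.5, "y": 0, "z": 0, "roll": 0},
  {"grip": 1, "x": 0, "y": 0, "z": 0, "roll": 0},
])

```text
clock: 16.88
tcp_pos: [0.5092, 0.2236, 0.0299]
orientation: [-0.0, -0.119, 0.993, -0.0]
wrist_force: [-2.6, -1.3, 4.0]
finger_gap: 0.0486
grip_force: 41.9
```

Emit:
servo_tool([
  {"grip": 1, "x": -0.4, "y": 0, "z": 0, "roll": 0},
  {"grip": 1, "x": 0, "y": 0, "z": 0, "roll": 0},
])

```text
clock: 17.05
tcp_pos: [0.5092, 0.2236, 0.0299]
orientation: [-0.001, -0.119, 0.993, -0.0]
wrist_force: [-4.1, -0.9, 5.4]
finger_gap: 0.0489
grip_force: 42.0
```

Emit:
servo_tool([
  {"grip": 1, "x": -0.4, "y": 0, "z": 0, "roll": 0},
  {"grip": 1, "x": 0, "y": 0, "z": 0, "roll": 0},
])

```text
clock: 17.22
tcp_pos: [0.5092, 0.2236, 0.0299]
orientation: [-0.001, -0.119, 0.993, -0.0]
wrist_force: [-5.6, -1.5, 5.9]
finger_gap: 0.0489
grip_force: 42.0
```

Emit:
servo_tool([
  {"grip": 0.38, "x": 0, "y": 0, "z": 0, "roll": 0},
  {"grip": 0.3, "x": 0, "y": 0, "z": 0, "roll": 0},
  {"grip": 0.2, "x": 0, "y": 0, "z": 0, "roll": 0},
  {"grip": 0, "x": 0, "y": 0, "z": 0, "roll": 0},
  {"grip": 0, "x": 0, "y": 0, "z": 0, "roll": 0},
], grip_force=20)

```text
clock: 17.63
tcp_pos: [0.5103, 0.2238, 0.0298]
orientation: [0.0, -0.119, 0.993, -0.0]
wrist_force: [1.6, 0.4, 0.4]
finger_gap: 0.0851
grip_force: 0.0
```

Emit:
servo_tool([
  {"grip": 0, "x": 0, "y": 0, "z": 0, "roll": 0},
  {"grip": 0, "x": 5, "y": 0, "z": 0, "roll": 0},
  {"grip": 0, "x": 15, "y": 0, "z": 0, "roll": 0},
  {"grip": 0, "x": 20, "y": 0, "z": 0, "roll": 0},
  {"grip": 0, "x": 10, "y": 0, "z": 0, "roll": 0},
])

```text
clock: 18.05
tcp_pos: [0.4587, 0.2113, 0.0295]
orientation: [-0.001, -0.119, 0.993, -0.0]
wrist_force: [-1.1, -0.5, -0.5]
finger_gap: 0.0854
grip_force: 0.0
```

Run:
```python
from h import *
s=env.get_state();T=tcp(s);print(s["clock"],yaw(T)%360,s["tcp_pos"],s["finger_gap"],s["wrist_force"])
im=shot("wrist","w5"); np.save("T5.npy",T)
```

```text
18.05 193.72169793646702 [0.45871021 0.21131048 0.02946722] 0.085374150514148 [-1.12378574 -0.49313159 -0.45639839]
```

View pics/w5.png

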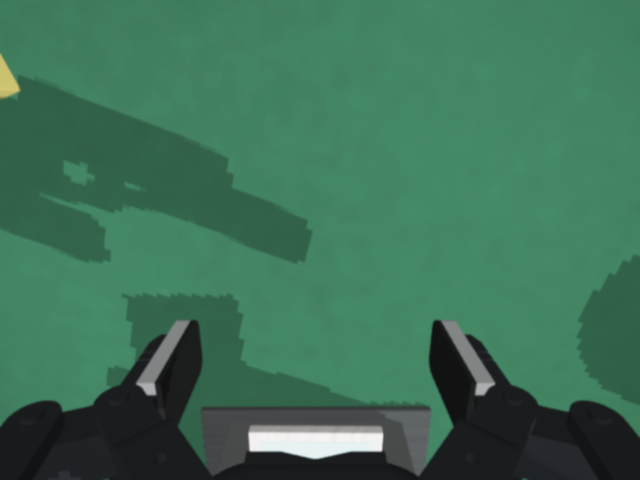

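The mirror's front end lies square between the rails, at about (249–383, 432). I'll give it one gentle nudge with shut fingers to make sure it is fully home.

Emit:
servo_tool([
  {"grip": 1, "x": 0, "y": 0, "z": -8, "roll": 0},
  {"grip": 1, "x": 0, "y": 0, "z": -7, "roll": 0},
  {"grip": 1, "x": 0, "y": 0, "z": 0, "roll": 0},
  {"grip": 1, "x": 0, "y": 0, "z": 0, "roll": 0},
  {"grip": 1, "x": 0, "y": 0, "z": 0, "roll": 0},
])

```text
clock: 18.52
tcp_pos: [0.4626, 0.2122, 0.0453]
orientation: [0.001, -0.119, 0.993, 0.0]
wrist_force: [0.3, -0.9, 0.2]
finger_gap: 0.026
grip_force: 0.0
```

Emit:
servo_tool([
  {"grip": 1, "x": -4, "y": 0, "z": 0, "roll": 0},
  {"grip": 1, "x": -3, "y": 0, "z": 0, "roll": 0},
  {"grip": 1, "x": 0, "y": 0, "z": 0, "roll": 0},
  {"grip": 1, "x": 0, "y": 0, "z": 0, "roll": 0},
])

```text
clock: 18.85
tcp_pos: [0.4686, 0.2136, 0.0447]
orientation: [-0.0, -0.119, 0.993, -0.0]
wrist_force: [-0.3, 1.0, -0.3]
finger_gap: -0.0001
grip_force: 0.0
```

Run:
```python
from h import *
s=env.get_state();T=tcp(s);C=fr([.5475,.2333,0],13.7)
print(s["clock"],(np.linalg.inv(C)@T)[:3,3]*1000,s["wrist_force"])
```

```text
18.85 [-81.34311738  -0.41606761  44.67305601] [-0.34892666  0.96361205 -0.33003151]
```

Contact is expected near x = -70 mm, so I'll go in 1 mm steps.

Emit:
servo_tool([
  {"grip": 1, "x": -3, "y": 0, "z": 0, "roll": 0},
  {"grip": 1, "x": -3, "y": 0, "z": 0, "roll": 0},
  {"grip": 1, "x": -2, "y": 0, "z": 0, "roll": 0},
  {"grip": 1, "x": 0, "y": 0, "z": 0, "roll": 0},
  {"grip": 1, "x": 0, "y": 0, "z": 0, "roll": 0},
])

```text
clock: 19.27
tcp_pos: [0.4762, 0.2155, 0.0449]
orientation: [0.0, -0.119, 0.993, -0.0]
wrist_force: [0.1, 0.4, -0.2]
finger_gap: 0.0003
grip_force: 0.0
```

Emit:
servo_tool([
  {"grip": 1, "x": -1, "y": 0, "z": 0, "roll": 0},
  {"grip": 1, "x": 0, "y": 0, "z": 0, "roll": 0},
])

```text
clock: 19.43
tcp_pos: [0.4771, 0.2157, 0.045]
orientation: [0.0, -0.119, 0.993, -0.0]
wrist_force: [0.8, 0.4, 0.3]
finger_gap: 0.0002
grip_force: 0.0
```

Emit:
servo_tool([
  {"grip": 1, "x": -0.7, "y": 0, "z": 0, "roll": 0},
  {"grip": 1, "x": 0, "y": 0, "z": 0, "roll": 0},
])

```text
clock: 19.6
tcp_pos: [0.4778, 0.2159, 0.045]
orientation: [0.0, -0.119, 0.993, -0.0]
wrist_force: [-0.5, -0.3, -0.4]
finger_gap: -0.0001
grip_force: 0.0
```

Emit:
servo_tool([
  {"grip": 1, "x": -0.7, "y": 0, "z": 0, "roll": 0},
  {"grip": 1, "x": 0, "y": 0, "z": 0, "roll": 0},
])

```text
clock: 19.77
tcp_pos: [0.4785, 0.2161, 0.045]
orientation: [0.0, -0.119, 0.993, -0.0]
wrist_force: [0.4, 0.0, 0.2]
finger_gap: 0.0004
grip_force: 0.0
```

Emit:
servo_tool([
  {"grip": 1, "x": -0.6, "y": 0, "z": 0, "roll": 0},
  {"grip": 1, "x": 0, "y": 0, "z": 0, "roll": 0},
])

```text
clock: 19.93
tcp_pos: [0.4791, 0.2162, 0.045]
orientation: [0.0, -0.119, 0.993, -0.0]
wrist_force: [0.2, -0.2, 0.2]
finger_gap: -0.0001
grip_force: 0.0
```

Emit:
servo_tool([
  {"grip": 1, "x": -0.5, "y": 0, "z": 0, "roll": 0},
  {"grip": 1, "x": 0, "y": 0, "z": 0, "roll": 0},
])

```text
clock: 20.1
tcp_pos: [0.4796, 0.2164, 0.045]
orientation: [0.0, -0.119, 0.993, -0.0]
wrist_force: [0.6, 0.2, 0.2]
finger_gap: 0.0001
grip_force: 0.0
```

Emit:
servo_tool([
  {"grip": 1, "x": -0.5, "y": 0, "z": 0, "roll": 0},
  {"grip": 1, "x": 0, "y": 0, "z": 0, "roll": 0},
])

```text
clock: 20.27
tcp_pos: [0.4797, 0.2164, 0.0449]
orientation: [-0.0, -0.119, 0.993, -0.0]
wrist_force: [-1.3, 0.1, -0.1]
finger_gap: 0.0001
grip_force: 0.4
```

Emit:
servo_tool([
  {"grip": 1, "x": -0.5, "y": 0, "z": 0, "roll": 0},
  {"grip": 1, "x": 0, "y": 0, "z": 0, "roll": 0},
])

```text
clock: 20.43
tcp_pos: [0.4798, 0.2164, 0.0448]
orientation: [-0.001, -0.119, 0.993, -0.0]
wrist_force: [-2.1, -0.7, 1.3]
finger_gap: 0.0002
grip_force: 1.2
```

Emit:
servo_tool([
  {"grip": 1, "x": -0.5, "y": 0, "z": 0, "roll": 0},
  {"grip": 1, "x": 0, "y": 0, "z": 0, "roll": 0},
])

```text
clock: 20.6
tcp_pos: [0.4798, 0.2164, 0.0447]
orientation: [-0.001, -0.119, 0.993, -0.0]
wrist_force: [-3.9, -2.0, 2.7]
finger_gap: 0.0001
grip_force: 2.3
```

The mirror is home against the stop at about 4 N. I'll back off and raise the arm clear.

Emit:
servo_tool([
  {"grip": 1, "x": 3, "y": 0, "z": 0, "roll": 0},
  {"grip": 1, "x": 15, "y": 0, "z": 0, "roll": 0},
  {"grip": 1, "x": 20, "y": 0, "z": 0, "roll": 0},
  {"grip": 1, "x": 5, "y": 0, "z": -20, "roll": 0},
  {"grip": 1, "x": 0, "y": 0, "z": -30, "roll": 0},
])

```text
clock: 21.02
tcp_pos: [0.4353, 0.2056, 0.0928]
orientation: [-0.003, -0.119, 0.993, -0.0]
wrist_force: [1.1, -0.4, -0.1]
finger_gap: -0.0003
grip_force: 0.0
```

Emit:
servo_tool([
  {"grip": 1, "x": 0, "y": 0, "z": -30, "roll": 0},
  {"grip": 1, "x": 0, "y": 0, "z": -30, "roll": 0},
  {"grip": 1, "x": 0, "y": 0, "z": -20, "roll": 0},
  {"grip": 1, "x": 0, "y": 0, "z": 0, "roll": 0},
  {"grip": 1, "x": 0, "y": 0, "z": 0, "roll": 0},
])

```text
clock: 21.43
tcp_pos: [0.4409, 0.2071, 0.1765]
orientation: [0.003, -0.119, 0.993, 0.0]
wrist_force: [0.0, -0.3, -0.6]
finger_gap: 0.0001
grip_force: 0.0
```

Run:
```python
from h import *
s=env.get_state();T=tcp(s);print(s["clock"],s["tcp_pos"],s["wrist_force"])
im=shot("wrist","w6").astype(int)
C=fr([.5475,.2333,0],13.7)
P=[(C@[x,y,.054,1])[:3] for x,y in((-.059,-.025),(-.059,.025),(.061,.025),(.061,-.025))]
print(proj("wrist",P,T).round(0))
q=((im.min(2)>185)).astype(np.uint8)
n,l,st,ce=cv2.connectedComponentsWithStats(q)
for i in range(1,n):
    if st[i,4]>300:
        r=cv2.minAreaRect(np.argwhere(l==i)[:,::-1].astype(np.float32)); b=cv2.boxPoints(r)
        print(st[i],(np.linalg.inv(C)@np.c_[ray("wrist",b,.054,T),np.ones(4)].T).T[:,:2].round(4).tolist())
```

```text
21.4333 [0.44094659 0.20705158 0.17653543] [ 0.04250975 -0.3292893  -0.5766668 ]
[[281. 296.]
 [349. 296.]
 [345. 427.]
 [285. 427.]]
[ 544  242   96  104 5075] [[-0.1009, 0.1593], [-0.1009, 0.2253], [-0.0175, 0.2474], [-0.0176, 0.1749]]
[282 296  67  21 849] [[-0.0592, -0.024], [-0.0592, 0.0241], [-0.0427, 0.0246], [-0.0427, -0.0245]]
```

The front edge measures x = -59.2 mm, centred and square. The design value is -59 mm, so I'm handing in.

```bash
python3 -c "
from workcell import env
print(env.hand_in())"
```

```text
the job is handed in; nothing more can be done
None
```

The mirror lies flat in the labelling cradle, fully home against the back stop and released. I handed the job in at about 21 s, pressing the mirror with no more than about 7 N at any reading, and I don't have the verdict.

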